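# Load a cheese mould under the sprung arm of a press

### The job

Take the lidded wooden cheese mould by its upright grip, set it in the mouth of the spring press with its sloping nose towards the sprung hold-down arm, and push it in so that the slope lifts the arm and the mould slides beneath it, until it has pushed in the small sprung buffer of the end stop. How far the buffer sticks out differs each time, so feel for it and press gently, some 6 to 12 N against the stop on top of what the sliding takes, never over 16 N; then let go and leave the mould flat, still bearing on the pushed-in buffer, with the arm bearing down on its lid. Leave the other things on the bench where they are.

Things in the scene. Friction and masses are not known exactly. Their poses are not given: they have to be found in the camera images.
- mould_grip (a point): Where to hold the mould: centre of the upright wooden grip on its lid, 62 mm above the mould's underside. Grip: 40 long (x) x 18 wide (y, pinch across this), rising from 40 to 74 mm above the underside. Nose end 140 mm ahead, tail end 25 mm behind. x towards the nose, z up.
- mould_nose (a point): Middle of the mould's upright nose face, 10 mm above the underside, axes as mould_grip (140 mm ahead of it, 52 mm lower). This face ends against the stop's buffer. The mould is a closed wooden box 165 long x 62 wide x 40 mm high, about 0.4 kg, loose, flat on the bench at the start.
- mould_slope (a point): Middle of the edge where the mould's flat lid (40 mm above the underside) begins to slope down, 34 mm behind the nose face; the slope ends 20 mm above the underside at the nose. Axes as mould_grip.
- press: Steel spring press fixed to the bench. Origin on the bench under the channel's middle line; x is the way the mould is pushed in, z up. Base plate 120 wide, from x = -160 to 200 mm, top at z = 8 mm: the mould slides on it. The arm's hinge posts stand at x = 138 to 172 mm, 116 mm high.
- mouth (a point): Point on the base plate's top in the mouth of the channel, x = -75 mm of the press, axes as the press. A mould set down with its nose here is clear of the arm. Rails 16 mm high above the plate leave a channel 67 mm wide from x = -60 to 35 mm, flaring to 87 mm at x = -100 mm.
- roller (a point): Lowest point of the free-turning steel roller (18 mm diameter, 40 mm wide) at the arm's free end; at rest at x = -10, z = 34 mm of the press, between the heights of the nose's edge (28 mm) and of the lid (48 mm) of a mould on the plate, so the slope meets it with the nose near x = 0 and pushing on drives the arm up.
- hold_arm (a joint): Angle of the sprung hold-down arm, rad: 0 fully down at rest, grows as the roller rises, about 0.09 with the roller on the mould's lid. Hinge 160 mm beyond the roller (+x of the press), 100 mm up. The spring bears down with about 5 to 7 N; pushing the mould under takes up to 25 N on the slope and 7 to 15 N, steady, once the roller is on the flat lid.
- stop: Steel stop block 22 long x 64 wide x 30 mm high clamped on the plate under the arm, 83 to 87 mm along the press's x. Origin on the plate's top at the foot of its face towards the mould; axes as the press's. A screw through it, 12 mm above the plate, ends in a sprung buffer whose tip stands 10 to 41 mm out from that face: how far is not measured. It yields 6 mm (2 to 6 N), then is rigid.
- ladle: Steel spoon lying beside the press; leave alone.
- salt_jar: Glass jar 60 mm across, 75 mm high beside the press; leave alone. Origin under its centre.
- stone: Flat grey stone weight 84 mm across, 36 mm high beside the press; leave alone. Origin under its centre.
- beaker: Steel beaker 64 mm across, 70 mm high near the mould; leave alone. Origin under its centre.
- brush: Hand brush lying on the bench; leave alone.
Mind the look-alikes: they are no part of the job. Of the things that look like the part that bears mould_grip, take the one that is farthest from the robot's base at the start.

How it is judged:
By the outcome, as a careful person would: the job done as asked, in the order asked, and still so for the second after the job is handed in, with the robot touching nothing.
It also fails if it takes over 64 s, if anything falls off the work surface, if the arm or the gripper's body presses on something with over 40 N, if the wrist force passes 120 N, or if a joint passes its speed limit or range.

### The arm

A 6-joint arm with a two-finger parallel gripper is mounted at the origin on the work surface. World frame = base frame: x ahead of the robot, y to its left, z up, the work surface at z = 0. Lengths are in m, angles in rad, forces in N, time in s.
With the tool pointing down it reaches from about 0.325 to 0.85 m from the base axis. Payload 4.4 kg.
Tool frame: the origin (TCP) lies midway between the tips of the shut fingers; the grasp point (between the pads) lies 19 mm behind it; z points along the fingers, y is the direction in which the jaws open and shut (so a half turn about z gives the same grasp; the last joint's range is limited). The gripper opens to 94 mm and grips with 3 to 60 N. Pads are 16 mm wide; open, the fingers measure 119 mm over their backs; the gripper's body (75 mm by 177 mm) begins 78 mm behind the grasp point.
Start: joints at [-1.26, 0.207, 1.542, -0, 1.393, -0.15], TCP at [0.256, -0.515, 0.205] pointing down, gripper open.
Joint ranges: [-2.73, 2.73], [-0.86, 2.22], [0.23, 2.46], [-1.11, 4.25], [0.08, 2.63], [-2.82, 2.82]. Speed limits (rad/s): [2.79, 2.79, 3.14, 3.14, 3.14, 3.14].

### API

Orientations are given as [roll, pitch, yaw] about the fixed x, y, z axes, in that order (R = Rz(yaw) Ry(pitch) Rx(roll)).
In Python, from station import manip gives the robot as it stands. The module is installed in compiled form; this text tells all that it offers.
- The arm moves only by the tool move_arm, never from a script. Its argument "commands" is one flat list of numbers, 5 for each row, row after row: the shift along the world's x, y, z in mm, then the turn about the world's z in degrees, then the closure, from 0 (fully open) to 1 (shut). A call has 1 to 5 rows; each row is the pose to reach, as a shift and turn from the pose commanded when the call began; what a row does not reach only later rows make up. A row lasts 1/8 s, in which the tool goes at most 62.5 mm and 10.7 degrees, less where a joint would pass 70% of its speed; a pose out of reach is approached as far as the arm can. A call with a gripper value outside its range is refused whole. The fingers move at their own pace and stop on an object; "newtons" is the grip in N (left out, the last holds). Time passes only in rows, so rows that repeat a pose let the fingers close. It gives the time, the measured TCP pose, the force and the opening at its end, in the units of the state.
- manip.state(): the state, without advancing time (a new reading comes with each control period).
- manip.get_image(name): name is "scene" or "side" or "wrist"; returns a dict with "img" (420x560x3 uint8, red, green, blue), "fx", "fy", "cx", "cy" (pixels), "extrinsics" (4x4, takes a point from world to camera coordinates); the wrist camera has in their place "hand_eye" (4x4, takes a point from camera to tool coordinates, whose origin is the TCP and whose axes are the flange's). Camera axes: x right, y down, z forward; pixel columns grow to the right and rows downward; lengths in m; the calibration is good to about 2 mm. The wrist camera is an equidistant fisheye: a pixel r from the principal point sees the ray r / f radians off the axis. A picture is of the moment at which its call begins: read the wrist's pose just before it. There is no depth.
- manip.hand_in(): hands the job in, once; it reports no verdict.
Trained networks look in a picture, given as the dict that the camera call returned (one of the last four; its "shot" number tells which), for a name from the list of things; names that differ only in an ending like _2 or _b are one class to them, and where a whole thing is asked for, a point or a joint stands for the part that bears it (a point fixed in the world has none). Each returns a list of dicts, best first, with "confidence" (0 to 1); they miss things now and then, are a little off and sometimes report something else, mostly with a low value. They report only what shows in the picture. A call takes as long as a camera call. They do not tell look-alikes from the thing itself.
- manip.find_in(query, picture): "uv" ([column, row] in pixels, amid what is visible of it).
- manip.outline_of(query, picture): "mask" (420x560 bool, what is visible of it) and "uv" ([column, row] in pixels, amid what is visible of it).
The state is a dict: "time": time; "q": joint angles; "qvel": joint speeds; "effort": joint torques, N m; "position": TCP position; "orientation": TCP orientation; "force": force on the tool from outside, world axes, zero at the start; "ft_torque": the same for the moment, N m; "gripper_width": finger opening in m.
Only numpy, scipy, OpenCV 4.12 (cv2) and the standard library are available. Lean on these libraries where they do the work, as an engineer would, in place of code of your own. Each camera call takes 0.05 s, during which the arm holds its last target.

## Working session

There is one attempt and no reset: what is moved stays moved. The work goes in short steps, Python scripts to look and compute and a tool call to move; the robot and the scene stay as the last step left them, time stands still between calls to the robot, and variables do not carry over. Pictures are saved under pics/ and viewed, and the job is handed in when it is done.

Besides the shell and the picture viewer there is one more tool, called in YAML: its name, and indented under it one key for each argument. move_arm: Moves the arm, as the interface text tells. Its arguments: {"type":"object","properties":{"commands":{"type":"array","items":{"type":"number"}},"newtons":{"type":"number"}},"required":["commands"]}

```bash
mkdir -p pics; cat > h.py <<'E'
from station import manip
import cv2, numpy as np
def save(d,n): cv2.imwrite(f'pics/{n}.png', d['img'][:,:,::-1])
def ray(d,uv):
    E=d['extrinsics'];R=E[:3,:3];t=E[:3,3]
    v=np.array([(uv[0]-d['cx'])/d['fx'],(uv[1]-d['cy'])/d['fy'],1.])
    return -R.T@t, R.T@v
def at_z(d,uv,z):
    o,v=ray(d,uv); return o+v*(z-o[2])/v[2]
def proj(d,p):
    c=d['extrinsics']@np.append(p,1); return np.array([d['fx']*c[0]/c[2]+d['cx'],d['fy']*c[1]/c[2]+d['cy']])
E
python3 - <<'E'
from h import *
s=manip.state(); print(s)
for n in ['scene','side']:
    d=manip.get_image(n); save(d,n+'0')
    print(n,d['fx'],np.round(d['extrinsics'],3).tolist())
    for q in ['mould_grip','press','stop','roller','beaker','salt_jar','stone','ladle','brush','hold_arm']:
        print(q,[(np.round(x['uv']).tolist(),round(x['confidence'],2)) for x in manip.find_in(q,d)])
E
```

```text
{'time': 0.0, 'q': array([-1.26053152e+00,  2.07414018e-01,  1.54292902e+00,  5.92742483e-06,
        1.39348213e+00, -1.50481533e-01]), 'qvel': array([ 0.0015443 ,  0.00152206,  0.00015407, -0.00140939, -0.00093527,
       -0.0016664 ]), 'effort': array([ 1.36851017e-03, -3.70883703e+01, -2.81413203e+01,  6.97999564e-02,
        3.61848052e-02, -1.74371157e-04]), 'position': array([ 0.25541076, -0.51427463,  0.20430603]), 'orientation': array([-3.13938623e+00, -3.40452902e-04,  4.60744908e-01]), 'force': array([ 0.81169097,  0.1924773 , -0.28594262]), 'ft_torque': array([ 0.02575804, -0.00182589, -0.00682542]), 'gripper_width': 0.0935849147050537}
scene 527.5415163742618 [[0.53, 0.848, -0.001, -0.218], [0.557, -0.349, -0.754, -0.219], [-0.64, 0.399, -0.657, 1.894], [0.0, 0.0, 0.0, 1.0]]
mould_grip [([108.0, 226.0], 0.88), ([206.0, 264.0], 0.82), ([184.0, 232.0], 0.59)]
press [([343.0, 216.0], 0.65)]
stop [([368.0, 210.0], 0.53), ([226.0, 287.0], 0.29), ([357.0, 195.0], 0.21)]
roller [([353.0, 198.0], 0.75)]
beaker [([223.0, 288.0], 0.93)]
salt_jar [([397.0, 226.0], 0.79)]
stone [([347.0, 183.0], 0.59)]
ladle [([336.0, 253.0], 0.61)]
brush [([238.0, 219.0], 0.62)]
hold_arm [([352.0, 198.0], 0.69)]
side 440.9364075472 [[-0.998, -0.066, -0.021, 0.51], [-0.024, 0.622, -0.783, 0.118], [0.065, -0.78, -0.622, 1.144], [0.0, 0.0, 0.0, 1.0]]
mould_grip [([325.0, 174.0], 0.83), ([272.0, 173.0], 0.76), ([367.0, 141.0], 0.65)]
press [([245.0, 288.0], 0.66)]
stop [([240.0, 305.0], 0.87), ([176.0, 292.0], 0.69)]
roller [([227.0, 279.0], 0.55)]
beaker [([231.0, 166.0], 0.75)]
salt_jar [([177.0, 294.0], 0.73)]
stone [([292.0, 312.0], 0.89)]
ladle [([205.0, 262.0], 0.71)]
brush [([309.0, 208.0], 0.83)]
hold_arm [([175.0, 291.0], 0.65)]
```

View pics/scene0.png

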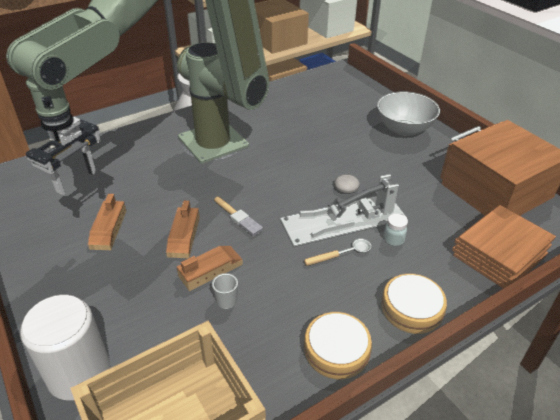

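View pics/side0.png

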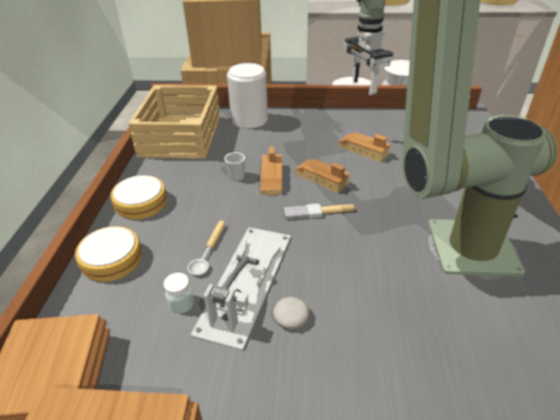

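```bash
python3 - <<'E'
from h import *
for n in ['scene','side']:
    d=manip.get_image(n)
    for x in manip.outline_of('mould_grip',d):
        m=x['mask']; ys,xs=np.nonzero(m); 
        print(n,np.round(x['uv']),x['confidence'],xs.min(),xs.max(),ys.min(),ys.max(), np.round(at_z(d,x['uv'],.03),3))
    c=d['img'][120:330,60:450] if n=='scene' else d['img'][100:380,120:420]
    cv2.imwrite(f'pics/{n}_crop.png',cv2.resize(c[:,:,::-1],None,fx=2,fy=2,interpolation=cv2.INTER_CUBIC))
E
```

```text
scene [108. 225.] 0.85 89 125 194 249 [ 0.258 -0.467  0.03 ]
scene [182. 231.] 0.61 167 198 201 257 [ 0.397 -0.296  0.03 ]
scene [207. 265.] 0.6 177 242 246 289 [ 0.549 -0.293  0.03 ]
side [272. 170.] 0.68 261 281 147 194 [ 0.543 -0.293  0.03 ]
side [370. 141.] 0.63 339 390 132 160 [ 0.22 -0.48  0.03]
side [324. 174.] 0.61 296 349 159 191 [ 0.379 -0.277  0.03 ]
```

View crops.

View pics/scene_crop.png

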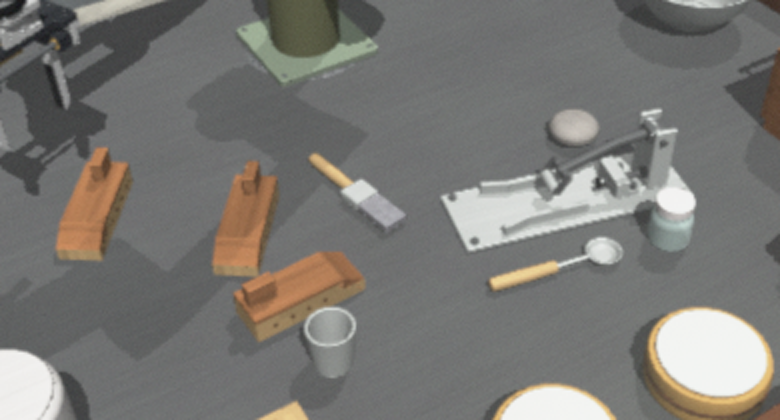

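View pics/side_crop.png

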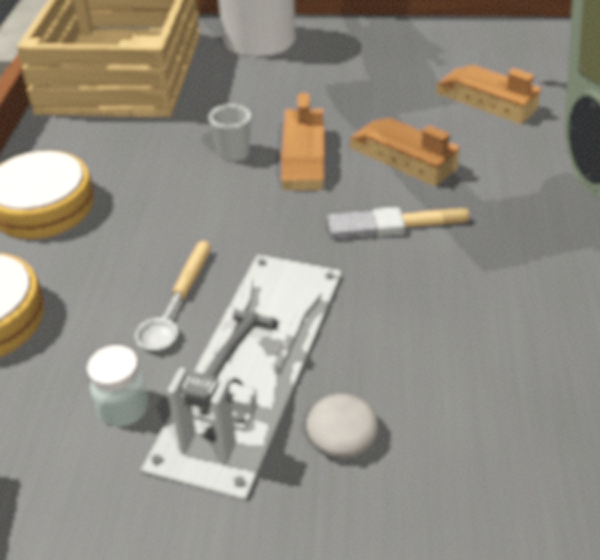

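```bash
cat > fit.py <<'E'
from h import *
from scipy.optimize import minimize
def boxpts(x0,x1,w,z0,z1): return [(x,y,z) for x in(x0,x1) for y in(-w/2,w/2) for z in(z0,z1)]
body=[(-.025,y,z) for y in(-.031,.031) for z in(0,.04)]+[(.106,y,.04) for y in(-.031,.031)]+[(.140,y,z) for y in(-.031,.031) for z in(0,.02)]
grip=boxpts(-.02,.02,.018,.04,.074)
def W(P,p,z0=0):
    c,s=np.cos(p[2]),np.sin(p[2]); P=np.array(P)
    return np.c_[p[0]+c*P[:,0]-s*P[:,1],p[1]+s*P[:,0]+c*P[:,1],P[:,2]+z0]
def sil(d,p,parts):
    m=np.zeros((420*4,560*4),np.uint8)
    for P in parts:
        uv=np.array([proj(d,w) for w in W(P,p)])
        h=cv2.convexHull(((uv+.5)*4).astype(np.int32)); cv2.fillConvexPoly(m,h,1)
    return cv2.resize(m.astype(np.float32),(560,420),interpolation=cv2.INTER_AREA)
def fit(ds,masks,parts,p0,ign=None):
    def cost(p):
        return sum(np.abs(sil(d,p,parts)-m).sum() if g is None else (np.abs(sil(d,p,parts)-m)*~g).sum() for d,m,g in zip(ds,masks,ign))
    best=None
    for dy in(-.1,0,.1):
        s=np.array([[0,0,0],[.01,0,0],[0,.01,0],[0,0,.1]])+np.array(p0)+[0,0,dy]
        r=minimize(cost,p0,method='Nelder-Mead',options=dict(initial_simplex=s,xatol=1e-4,fatol=.5,maxiter=150))
        if best is None or r.fun<best.fun: best=r
    return best
E
python3 - <<'E'
from fit import *
from scipy.optimize import least_squares
ds=[];ms=[];ig=[]
for n,t in(('scene',(207,265)),('side',(272,172))):
    d=manip.get_image(n); ds.append(d)
    x=min(manip.outline_of('mould_grip',d),key=lambda x:np.hypot(*(np.array(x['uv'])-t)))
    ms.append(x['mask'].astype(np.float32))
    b=manip.outline_of('beaker',d)[0]
    ig.append(cv2.dilate(b['mask'].astype(np.uint8),np.ones((5,5)))>0)
    print('beaker',at_z(d,b['uv'],.035))
    o=[round(float(v),3) for v in at_z(d,b['uv'],.035)]
r=fit(ds,ms,[body,grip],[.545,-.34,1.5],ig); print('mould',r.x,r.fun,[m.sum() for m in ms])
for n,d,m in zip('ab',ds,ms): 
    im=d['img'].copy()[:,:,::-1].copy()
    for P in(body,grip):
        uv=np.array([proj(d,w) for w in W(P,r.x)]); cv2.polylines(im,[cv2.convexHull((uv*16).astype(np.int32))],True,(0,255,0),1,cv2.LINE_AA,4)
    ys,xs=np.nonzero(m); c=im[max(ys.min()-15,0):ys.max()+15,xs.min()-20:xs.max()+20]; cv2.imwrite(f'pics/fit{n}.png',cv2.resize(c,None,fx=5,fy=5))
# press
C=[(-.16,.06,.008),(-.16,-.06,.008),(.2,-.06,.008),(.2,.06,.008)]
o=[]
side=[(262,257),(341,272),(247,497),(143,468)]
side=[(a/2+120,b/2+100) for a,b in side]
sc=[(442/2+60,206/2+120),(471/2+60,248/2+120)]
print('corner world',[at_z(ds[1],u,.008).round(3).tolist() for u in side],[at_z(ds[0],u,.008).round(3).tolist() for u in sc])
E
```

```text
beaker [ 0.64814009 -0.28950151  0.035     ]
beaker [ 0.66088842 -0.30035898  0.035     ]
mould [ 0.54863811 -0.34192639  1.6336478 ] 144.3125 [np.float32(1604.0), np.float32(835.0)]
corner world [[0.583, -0.04, 0.008], [0.474, -0.014, 0.008], [0.557, 0.332, 0.008], [0.673, 0.303, 0.008]] [[0.497, -0.026, 0.008], [0.592, -0.038, 0.008]]
```

View pics/fita.png

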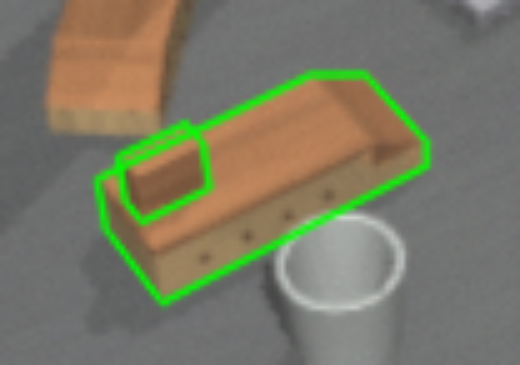

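View pics/fitb.png

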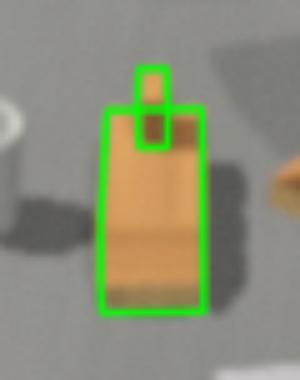

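move_arm:
  commands: [50,30,0,10,0,100,60,0,20,0,150,90,0,30,0,200,120,0,40,0,250,150,0,50,0]

```text
time: 2.22
position: [0.5072, -0.364, 0.2056]
orientation: [3.141, 0.0, 1.339]
force: [0.5, -0.4, -0.0]
gripper_width: 0.0938
```

move_arm:
  commands: [40,20,0,10,0.4,43,22,0,17,0.4,43,22,0,17,0.4]

```text
time: 2.6
position: [0.5492, -0.3424, 0.2052]
orientation: [-3.141, -0.0, 1.63]
force: [0.2, 0.4, 0.4]
gripper_width: 0.0673
```

```bash
cat >> h.py <<'E'
from scipy.spatial.transform import Rotation as Ro
def wcam():
    s=manip.state(); d=manip.get_image('wrist'); T=np.eye(4); T[:3,:3]=Ro.from_euler('xyz',s['orientation']).as_matrix(); T[:3,3]=s['position']
    d['C2W']=T@d['hand_eye']; return d
def wproj(d,p):
    c=np.linalg.inv(d['C2W'])@np.append(p,1); r=np.hypot(c[0],c[1]); th=np.arctan2(r,c[2])
    return np.array([d['cx']+d['fx']*th*c[0]/r, d['cy']+d['fy']*th*c[1]/r])
def wat_z(d,uv,z):
    a=np.array([(uv[0]-d['cx'])/d['fx'],(uv[1]-d['cy'])/d['fy']]); th=np.hypot(*a)
    v=np.append(a/th*np.sin(th),np.cos(th)); o=d['C2W'][:3,3]; v=d['C2W'][:3,:3]@v
    return o+v*(z-o[2])/v[2]
E
python3 - <<'E'
from fit import *
d=wcam(); s=manip.state(); print(s['time'],s['position'],s['orientation'],s['force'],d['fx'])
print(np.round(d['C2W'],3))
im=d['img'][:,:,::-1].copy()
save(d,'w1raw')
p=[.5486,-.3419,1.634]
for P in(body,grip):
    for w in W(P,p): cv2.circle(im,tuple(int(round(v)) for v in wproj(d,w)),2,(0,255,0),-1)
cv2.imwrite('pics/w1.png',im)
E
```

```text
2.65 [ 0.54865149 -0.34291156  0.20521989] [-3.14115904e+00 -1.01403140e-04  1.62846123e+00] [ 0.25197851 -0.0893801  -1.56414029] 325.19226210127806
[[ 0.998  0.055  0.015  0.544]
 [ 0.057 -0.962 -0.267 -0.265]
 [-0.001  0.267 -0.964  0.383]
 [ 0.     0.     0.     1.   ]]
```

View pics/w1.png

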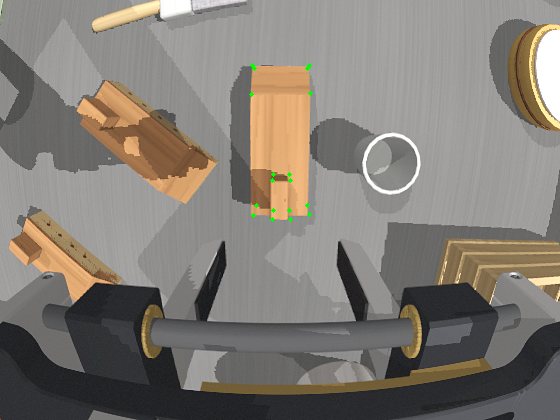

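```bash
python3 - <<'E'
import cv2
im=cv2.imread('pics/w1.png')[55:230,220:340]; cv2.imwrite('pics/w1c.png',cv2.resize(im,None,fx=3.4,fy=3.4,interpolation=cv2.INTER_CUBIC))
im=cv2.imread('pics/w1raw.png')[55:230,220:340]; cv2.imwrite('pics/w1d.png',cv2.resize(im,None,fx=3.4,fy=3.4,interpolation=cv2.INTER_CUBIC))
E
```

```text
(no output)
```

View pics/w1c.png

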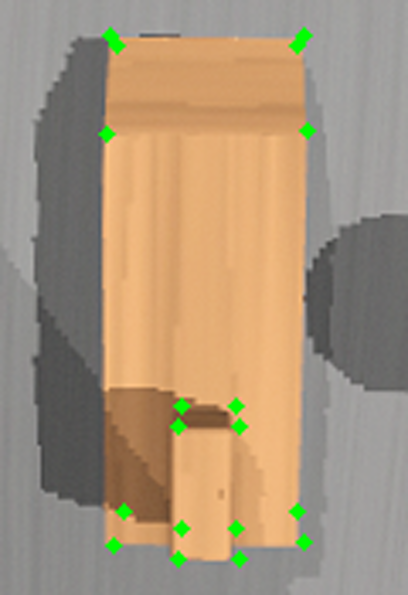

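View pics/w1d.png

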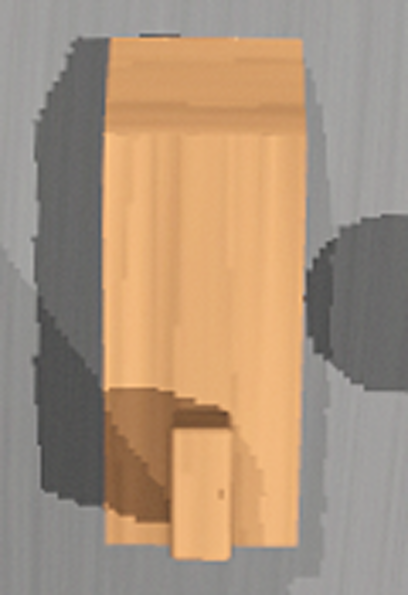

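move_arm:
  commands: [-2,0,-50,0,0.4,-2,0,-100,0,0.4,-2,0,-140,0,0.4,-2,0,-160,0,0.4,-2,0,-160,0,0.4]
  newtons: 60

```text
time: 3.28
position: [0.5454, -0.3428, 0.0442]
orientation: [-3.139, -0.002, 1.629]
force: [-0.2, 0.7, 0.1]
gripper_width: 0.0565
```

move_arm:
  commands: [0,0,0,0,1,0,0,0,0,1,0,0,0,0,1,0,0,0,0,1,0,0,0,0,1]
  newtons: 60

```text
time: 3.9
position: [0.547, -0.3432, 0.046]
orientation: [3.141, 0.0, 1.63]
force: [-0.4, -0.2, 3.3]
gripper_width: 0.0174
```

move_arm:
  commands: [0,0,40,0,1,0,0,80,0,1,0,0,120,0,1,-5,40,140,-4,1,-10,80,150,-8,1]

```text
time: 4.53
position: [0.5362, -0.2625, 0.1955]
orientation: [-3.141, 0.0, 1.487]
force: [-0.0, 0.1, -5.1]
gripper_width: 0.018
```

move_arm:
  commands: [-8,50,0,-4,1,-16,90,0,-8,1,-20,120,0,-8.5,1,-20,120,0,-8.5,1,-20,120,0,-8.5,1]

```text
time: 5.15
position: [0.5161, -0.1433, 0.1945]
orientation: [-3.14, 0.001, 1.343]
force: [0.3, -0.5, -5.5]
gripper_width: 0.0178
```

```bash
python3 - <<'E'
from fit import *
s=manip.state(); print(s['time'],s['position'],s['orientation'],s['force'],s['gripper_width'])
d=wcam(); save(d,'w2'); np.savez('w2',img=d['img'],C2W=d['C2W'],fx=d['fx'],fy=d['fy'],cx=d['cx'],cy=d['cy'])
d=manip.get_image('side'); save(d,'s2')
d=manip.get_image('scene'); save(d,'sc2')
E
```

```text
5.15 [ 0.51610483 -0.14326376  0.19447595] [-3.14001430e+00  6.59188069e-04  1.34252214e+00] [ 0.26949116 -0.54796044 -5.46713316] 0.017779302681672667
```

View pics/w2.png

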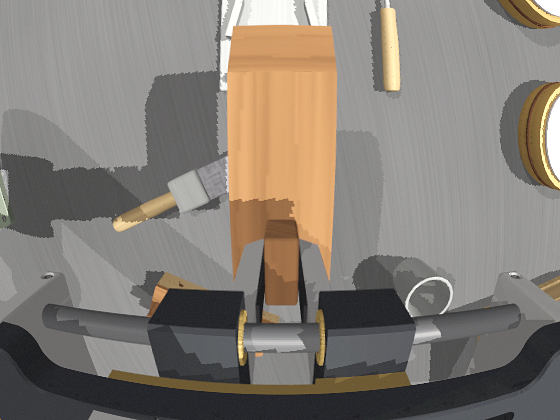

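View pics/s2.png

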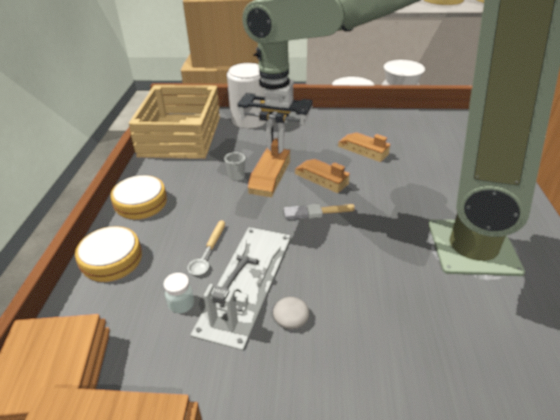

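View pics/sc2.png

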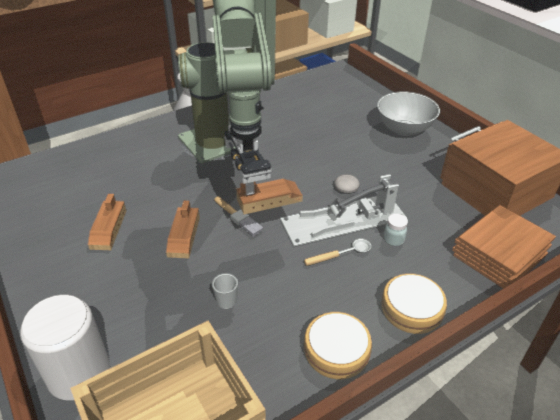

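move_arm:
  commands: [-30,20,40,0,1,-60,40,80,0,1,-90,60,100,0,1,-120,80,100,0,1,-120,80,100,0,1]

```text
time: 5.92
position: [0.3954, -0.0627, 0.2959]
orientation: [3.141, 0.0, 1.342]
force: [1.0, -0.6, -5.1]
gripper_width: 0.0175
```

```bash
python3 - <<'E'
from fit import *
s=manip.state(); print(s['time'],s['position'],s['orientation'],s['force'],s['gripper_width'])
d=wcam(); save(d,'w3'); np.savez('w3',img=d['img'],C2W=d['C2W'],fx=d['fx'],fy=d['fy'],cx=d['cx'],cy=d['cy'])
E
```

```text
5.925 [ 0.39540637 -0.06265995  0.29589288] [3.14066089e+00 2.30446175e-04 1.34214918e+00] [ 0.99101835 -0.61141243 -5.07535536] 0.017541155727824168
```

View pics/w3.png

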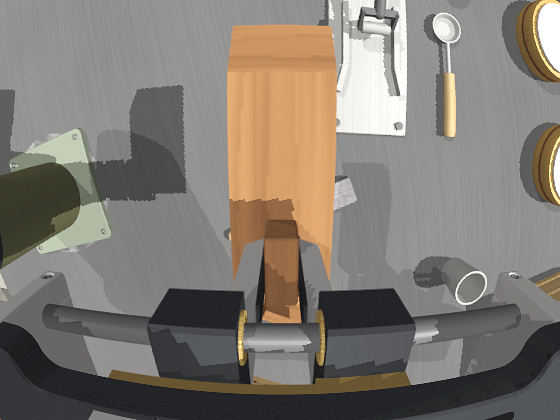

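move_arm:
  commands: [0,45,0,0,1,-5,90,0,0,1,-5,130,0,0,1,-5,130,0,0,1]

```text
time: 6.48
position: [0.3922, 0.0685, 0.2952]
orientation: [-3.141, -0.0, 1.346]
force: [0.0, -1.0, -4.8]
gripper_width: 0.0178
```

```bash
python3 - <<'E'
from fit import *
s=manip.state(); print(s['time'],s['position'],s['orientation'],s['force'],s['gripper_width'])
d=wcam(); save(d,'w4'); np.savez('w4',img=d['img'],C2W=d['C2W'],fx=d['fx'],fy=d['fy'],cx=d['cx'],cy=d['cy'])
E
```

```text
6.475 [0.39218387 0.06847519 0.29518984] [-3.14092786e+00 -3.93381291e-04  1.34584957e+00] [ 0.01427301 -1.04852866 -4.82710716] 0.01781632790171999
```

View pics/w4.png

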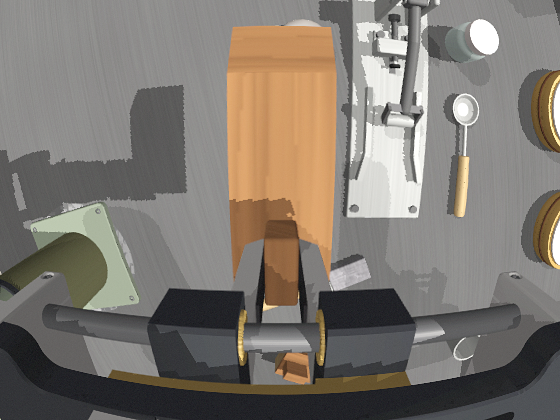

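```bash
python3 - <<'E'
import cv2
im=cv2.imread('pics/w4.png')[0:230,335:440]
im=cv2.resize(im,None,fx=3.4,fy=3.4,interpolation=cv2.INTER_CUBIC)
im=im[:780]
cv2.imwrite('pics/w4a.png',im[:400]); cv2.imwrite('pics/w4b.png',im[380:])
E
```

```text
(no output)
```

View pics/w4a.png

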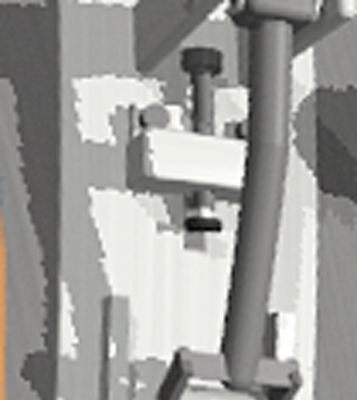

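View pics/w4b.png

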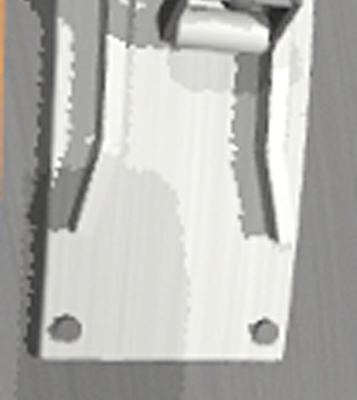

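```bash
cat > press.py <<'E'
from fit import *
from scipy.optimize import least_squares
def load(n):
    f=np.load(n+'.npz'); return {k:(f[k] if f[k].ndim else float(f[k])) for k in f}
P=np.array([.567,.126,1.335])
E
python3 - <<'E'
from press import *
d=load('w4')
def A(x,y): return (x/3.4+335-.35, y/3.4-.35)
def B(x,y): return A(x,y+380)
near=[B(45,357),B(150,358),B(282,360)]
left=[A(58,10),A(57,200),A(55,390),B(41,340)]
right=[A(318,20),A(315,250),B(305,100),B(296,210),B(283,355)]
def loc(uv,p,z=.008):
    w=wat_z(d,uv,z); c,s=np.cos(p[2]),np.sin(p[2]); dx,dy=w[0]-p[0],w[1]-p[1]
    return np.array([c*dx+s*dy,-s*dx+c*dy])
def res(p): return np.r_[[loc(u,p)[0]+.16 for u in near],[loc(u,p)[1]-.06 for u in left],[loc(u,p)[1]+.06 for u in right]]
r=least_squares(res,P); print(r.x,np.round(r.fun*1e3,1))
p=r.x
print('rail ends top z.024',[loc(u,p,.024).round(4).tolist() for u in (B(70,230),B(100,140),B(268,145),B(284,245),A(105,298),A(128,298))])
print('roller',[loc(u,p,.05).round(4).tolist() for u in(B(175,20),B(268,25))])
print('buffer',loc(A(203,228),p,.020),'block front top',[loc(u,p,.038).round(4) for u in(A(145,180),A(240,188))])
im=cv2.imread('pics/w4.png')
def pl(pts):
    uv=np.array([wproj(d,w) for w in W(pts,p)]); cv2.polylines(im,[(uv*16).astype(np.int32)],False,(0,255,0),1,cv2.LINE_AA,4)
pl([(-.16,.06,.008),(-.16,-.06,.008),(.2,-.06,.008),(.2,.06,.008),(-.16,.06,.008)])
for s in(1,-1): pl([(-.1,s*.0435,.024),(-.06,s*.0335,.024),(.035,s*.0335,.024)])
pl([(-.01,.02,.034),(-.01,-.02,.034)])
pl([(.085,.032,.038),(.085,-.032,.038),(.107,-.032,.038),(.107,.032,.038),(.085,.032,.038)])
cv2.imwrite('pics/w4o.png',cv2.resize(im[0:230,335:480],None,fx=3.4,fy=2.6))
for n in('side','scene'):
    dd=manip.get_image(n); im=dd['img'][:,:,::-1].copy()
    for pts in ([(-.16,.06,.008),(-.16,-.06,.008),(.2,-.06,.008),(.2,.06,.008),(-.16,.06,.008)],[(-.1,.0435,.024),(-.06,.0335,.024),(.035,.0335,.024)],[(-.1,-.0435,.024),(-.06,-.0335,.024),(.035,-.0335,.024)]):
        uv=np.array([proj(dd,w) for w in W(pts,p)]); cv2.polylines(im,[(uv*16).astype(np.int32)],False,(0,255,0),1,cv2.LINE_AA,4)
    c=im[220:350,170:310] if n=='side' else im[170:260,270:420]
    cv2.imwrite(f'pics/po_{n}.png',cv2.resize(c,None,fx=4,fy=4))
E
```

```text
[0.5686399  0.12510478 1.32477425] [-0.1  0.1  0.   0.4  0.9 -0.2 -2.1 -2.5  1.3  1.5  1.4 -0.6]
rail ends top z.024 [[-0.0996, 0.0522], [-0.0611, 0.0416], [-0.0589, -0.0347], [-0.1025, -0.0469], [0.0314, 0.0433], [0.0323, 0.0335]]
roller [[-0.0095, 0.02], [-0.0081, -0.0201]]
buffer [ 0.06638503 -0.00026738] block front top [array([0.0804, 0.031 ]), array([ 0.0821, -0.0101])]
```

View pics/w4o.png

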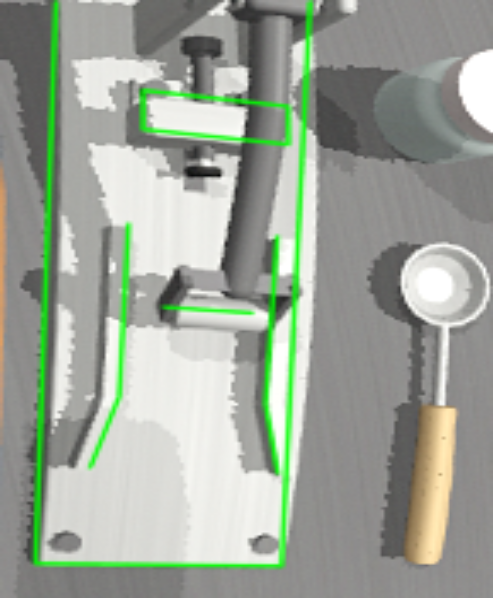

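View pics/po_side.png

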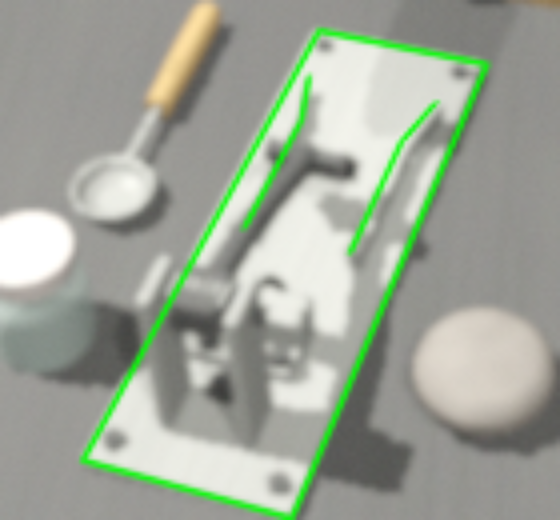

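View pics/po_scene.png

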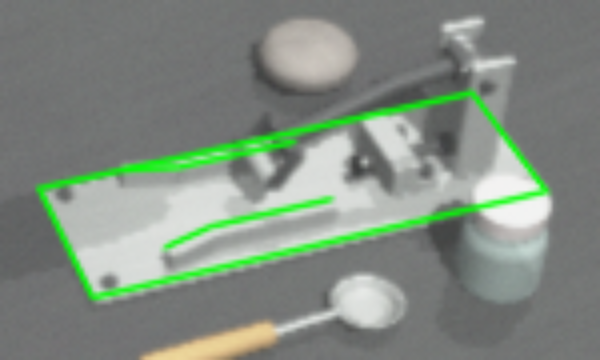

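```bash
python3 - <<'E'
from press import *
p=np.array([.5686,.1251,1.3248])
c,s=np.cos(p[2]),np.sin(p[2])
def L(w): dx,dy=w[0]-p[0],w[1]-p[1]; return np.round([c*dx+s*dy,-s*dx+c*dy],3)
d=load('w2')
for u in [(228,152),(228,182),(115,225),(205,195),(196,170)]: print('w2 brush',L(wat_z(d,u,.02)),wat_z(d,u,.02).round(3))
dd=manip.get_image('side')
for u in [(286,212),(284,218),(354,208),(307,217)]: print('side brush',L(at_z(dd,u,.01)))
E
```

```text
w2 brush [-0.23   0.045] [ 0.469 -0.087  0.02 ]
w2 brush [-0.264  0.045] [ 0.46 -0.12  0.02]
w2 brush [-0.319  0.194] [ 0.303 -0.137  0.02 ]
w2 brush [-0.279  0.072] [ 0.43  -0.128  0.02 ]
w2 brush [-0.25   0.082] [ 0.428 -0.098  0.02 ]
side brush [-0.249  0.018]
side brush [-0.222  0.021]
side brush [-0.321  0.2  ]
side brush [-0.244  0.081]
```

move_arm:
  commands: [24,-32,0,-0.5,1,48,-64,0,-1,1,72,-96,0,-1,1,97,-128,0,-1,1,122,-160,0,-1,1]

```text
time: 7.3
position: [0.5144, -0.096, 0.2951]
orientation: [-3.142, 0.0, 1.322]
force: [0.6, -0.2, -4.3]
gripper_width: 0.0178
```

```bash
python3 - <<'E'
from press import *
p=np.array([.5686,.1251,1.3248])
c,s=np.cos(p[2]),np.sin(p[2])
def L(w): dx,dy=w[0]-p[0],w[1]-p[1]; return np.round([c*dx+s*dy,-s*dx+c*dy],3)
d=load('w4')
for z in(.0,.02): print('w4',z,[L(wat_z(d,u,z)).tolist() for u in [(362,254),(371,275),(337,290)]])
d=load('w3')
for z in(.0,.02): print('w3',z,[L(wat_z(d,u,z)).tolist() for u in [(349,176),(357,196),(336,207)]])
for n in('side','scene'):
    dd=manip.get_image(n)
    for o in manip.outline_of('brush',dd)[:1]:
        h=cv2.convexHull(np.argwhere(o['mask'])[:,::-1].astype(np.int32))[:,0]
        q=np.array([L(at_z(dd,u,.01)) for u in h]); print(n,o['confidence'],'xmax',q[q[:,0].argmax()],'ymin',q[q[:,1].argmin()])
        m=[tuple(u) for u in h]
    save(dd,'b_'+n)
im=cv2.imread('pics/b_side.png')[185:240,260:370]; cv2.imwrite('pics/b1.png',cv2.resize(im,None,fx=6,fy=6))
E
```

```text
w4 0.0 [[-0.226, 0.025], [-0.264, 0.004], [-0.292, 0.06]]
w4 0.02 [[-0.217, 0.03], [-0.254, 0.011], [-0.281, 0.065]]
w3 0.0 [[-0.227, 0.021], [-0.257, 0.006], [-0.275, 0.038]]
w3 0.02 [[-0.223, 0.025], [-0.252, 0.011], [-0.27, 0.041]]
side 0.94 xmax [-0.221  0.033] ymin [-0.264  0.008]
scene 0.68 xmax [-0.223  0.031] ymin [-0.249  0.005]
```

View pics/b1.png

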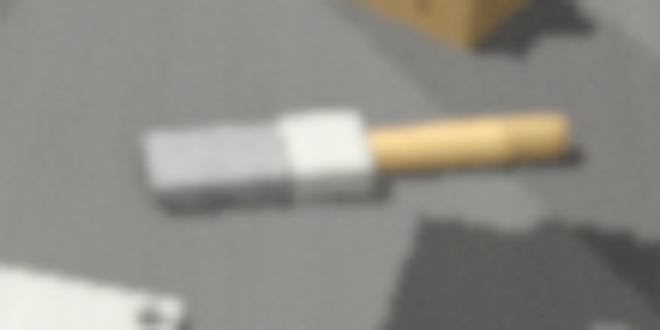

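move_arm:
  commands: [9.5,38.5,-45,0,1,9.5,38.5,-90,0,1,9.5,38.5,-135,0,1,9.5,38.5,-180,0,1,9.5,38.5,-205,0,1]

```text
time: 8.12
position: [0.5206, -0.0536, 0.0878]
orientation: [-3.137, -0.0, 1.325]
force: [0.1, 0.8, -5.5]
gripper_width: 0.0173
```

move_arm:
  commands: [0,0,0,0,1,0,0,0,0,1]

```text
time: 8.38
position: [0.5243, -0.0547, 0.092]
orientation: [3.139, -0.0, 1.325]
force: [0.7, -0.5, -4.9]
gripper_width: 0.0177
```

```bash
python3 - <<'E'
from press import *
s=manip.state(); print(s['time'],s['position'],s['orientation'],s['force'],s['gripper_width'])
d=wcam(); save(d,'w5'); np.savez('w5',img=d['img'],C2W=d['C2W'],fx=d['fx'],fy=d['fy'],cx=d['cx'],cy=d['cy'])
im=cv2.imread('pics/w5.png')[0:260,200:380]; cv2.imwrite('pics/w5c.png',cv2.resize(im,None,fx=3,fy=2.3,interpolation=cv2.INTER_CUBIC))
d=manip.get_image('side'); save(d,'s5'); im=cv2.imread('pics/s5.png')[130:340,180:360]; cv2.imwrite('pics/s5c.png',cv2.resize(im,None,fx=2.8,fy=2.8,interpolation=cv2.INTER_CUBIC))
E
```

```text
8.375 [ 0.52426726 -0.05474008  0.09200482] [ 3.13888804e+00 -1.15935687e-04  1.32469924e+00] [ 0.68962981 -0.49738155 -4.88723898] 0.01772458871643959
```

View pics/w5c.png

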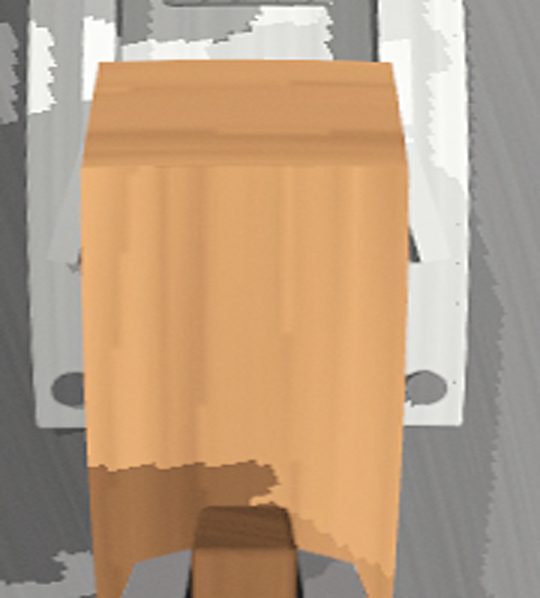

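View pics/s5c.png

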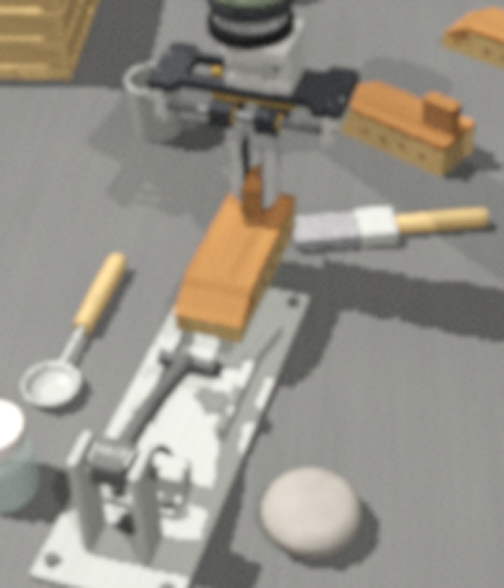

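move_arm:
  commands: [0,0,-10,0,1,0,0,-20,0,1,0,0,-28,0,1,0,0,-32,0,1,0,0,-32,0,1]

```text
time: 9.1
position: [0.5228, -0.0545, 0.0579]
orientation: [-3.141, 0.0, 1.325]
force: [-0.9, 0.2, -5.5]
gripper_width: 0.0177
```

move_arm:
  commands: [0,0,-1.5,0,1,0,0,-2.5,0,1,0,0,-2.5,0,1]

```text
time: 9.48
position: [0.5231, -0.0545, 0.056]
orientation: [-3.142, 0.0, 1.325]
force: [0.1, -0.4, -5.2]
gripper_width: 0.0176
```

move_arm:
  commands: [0,0,-1,0,1,0,0,-1,0,1]

```text
time: 9.72
position: [0.5233, -0.0546, 0.055]
orientation: [3.141, -0.0, 1.325]
force: [-0.5, -0.3, -4.0]
gripper_width: 0.0178
```

move_arm:
  commands: [0,0,-0.7,0,1,0,0,-0.7,0,1]

```text
time: 9.98
position: [0.5235, -0.0547, 0.0547]
orientation: [3.141, 0.0, 1.325]
force: [0.1, -1.9, -3.3]
gripper_width: 0.0176
```

move_arm:
  commands: [0,0,-0.7,0,1,0,0,-0.7,0,1]

```text
time: 10.22
position: [0.5237, -0.0549, 0.0542]
orientation: [3.141, 0.0, 1.325]
force: [-1.3, -1.1, 0.7]
gripper_width: 0.0175
```

move_arm:
  commands: [1.7,6.8,0,0,1,3.4,13.6,0,0,1,5.1,20.4,0,0,1,6.8,27.2,0,0,1,8,32,0,0,1]
  newtons: 60

```text
time: 10.85
position: [0.5319, -0.0226, 0.0541]
orientation: [3.14, 0.001, 1.325]
force: [-1.6, -5.8, 3.2]
gripper_width: 0.0177
```

move_arm:
  commands: [0.9,3.5,0,0,1,1.8,7,0,0,1,2.6,10.5,0,0,1,3.5,14,0,0,1,3.5,14,0,0,1]

```text
time: 11.48
position: [0.5349, -0.0126, 0.0549]
orientation: [3.14, 0.008, 1.327]
force: [-4.6, -16.2, 7.4]
gripper_width: 0.0178
```

```bash
python3 - <<'E'
from press import *
s=manip.state(); print(s['time'],s['position'],s['orientation'],s['force'],s['ft_torque'],s['gripper_width'])
d=wcam(); save(d,'w6')
im=cv2.imread('pics/w6.png')[0:260,200:380]; cv2.imwrite('pics/w6c.png',cv2.resize(im,None,fx=3,fy=2.3,interpolation=cv2.INTER_CUBIC))
E
```

```text
11.475 [ 0.53493446 -0.01262371  0.05494675] [3.13980152 0.00804092 1.32681768] [ -4.64108303 -16.21939053   7.42923245] [-2.35755059  0.89303616  0.17221352] 0.017804946916979265
```

View pics/w6c.png

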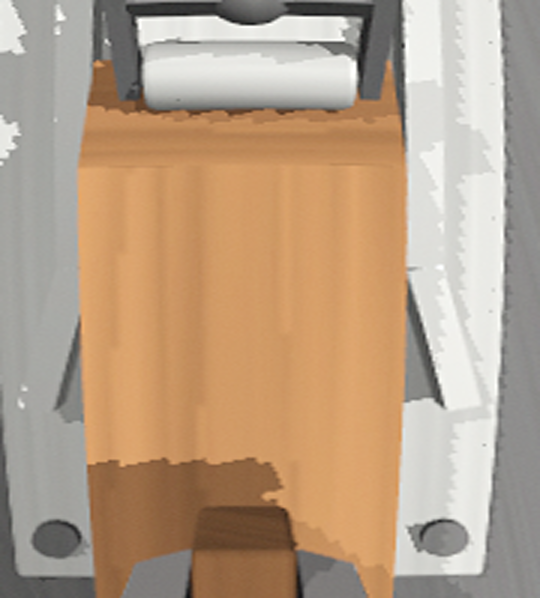

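move_arm:
  commands: [0.7,3,0,0,1,1.5,6,0,0,1,2.2,9,0,0,1,3,12,0,0,1,3,12,0,0,1]

```text
time: 12.15
position: [0.5376, -0.0018, 0.055]
orientation: [3.14, 0.01, 1.327]
force: [-6.0, -19.0, 9.4]
gripper_width: 0.0173
```

move_arm:
  commands: [0.7,3,0,0,1,1.5,6,0,0,1,2.2,9,0,0,1,3,12,0,0,1,3,12,0,0,1]

```text
time: 12.78
position: [0.5408, 0.013, 0.0544]
orientation: [3.141, 0.005, 1.326]
force: [-3.2, -11.6, 5.7]
gripper_width: 0.0175
```

```bash
python3 - <<'E'
from press import *
s=manip.state(); print(s['time'],s['position'],s['orientation'],s['force'],s['ft_torque'],s['gripper_width'])
d=wcam(); save(d,'w7')
im=cv2.imread('pics/w7.png')[0:260,200:380]; cv2.imwrite('pics/w7c.png',cv2.resize(im,None,fx=3,fy=2.3,interpolation=cv2.INTER_CUBIC))
E
```

```text
12.775 [0.54084479 0.01301425 0.05439683] [3.14050918 0.00469815 1.32558802] [ -3.18009533 -11.59089125   5.71729325] [-1.50549398  0.53523081  0.08904322] 0.01753872509064348
```

View pics/w7c.png

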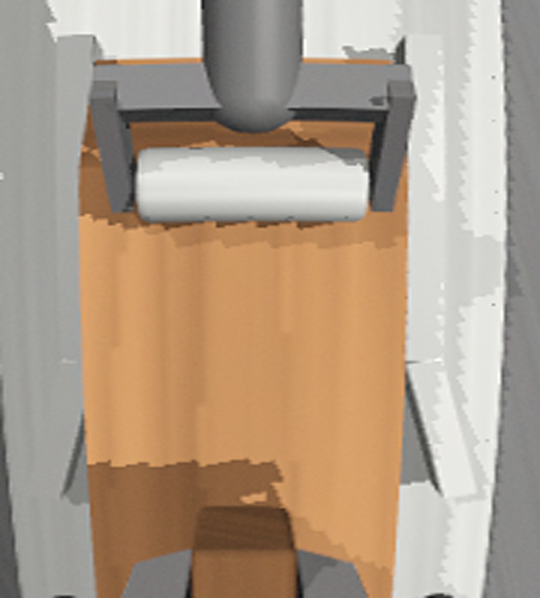

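move_arm:
  commands: [0.7,3,0,0,1,1.5,6,0,0,1,2.2,9,0,0,1,2.7,11,0,0,1,3.2,13,0,0,1]

```text
time: 13.45
position: [0.5439, 0.0258, 0.0543]
orientation: [3.141, 0.005, 1.325]
force: [-3.3, -12.3, 4.6]
gripper_width: 0.0176
```

move_arm:
  commands: [0.5,2,0,0,1,1,4,0,0,1,1.5,6,0,0,1,2,8,0,0,1,2.5,10,0,0,1]

```text
time: 14.08
position: [0.5463, 0.0359, 0.0542]
orientation: [3.141, 0.005, 1.325]
force: [-3.8, -12.5, 5.6]
gripper_width: 0.0176
```

move_arm:
  commands: [0.2,1,0,0,1,0.5,2,0,0,1,0.7,3,0,0,1,1,4,0,0,1,1.2,5,0,0,1]

```text
time: 14.7
position: [0.5476, 0.0409, 0.0542]
orientation: [3.141, 0.005, 1.325]
force: [-2.6, -12.7, 5.8]
gripper_width: 0.0174
```

move_arm:
  commands: [0.2,1,0,0,1,0.5,2,0,0,1,0.7,3,0,0,1,1,4,0,0,1,1.2,5,0,0,1]

```text
time: 15.32
position: [0.5488, 0.046, 0.0541]
orientation: [3.141, 0.005, 1.325]
force: [-3.1, -11.3, 4.9]
gripper_width: 0.0176
```

move_arm:
  commands: [0.2,1,0,0,1,0.5,2,0,0,1,0.7,3,0,0,1]

```text
time: 15.7
position: [0.5495, 0.049, 0.0541]
orientation: [3.141, 0.004, 1.325]
force: [-2.5, -11.8, 4.4]
gripper_width: 0.0179
```

move_arm:
  commands: [0.2,1,0,0,1,0.5,2,0,0,1]

```text
time: 15.95
position: [0.5501, 0.0511, 0.0541]
orientation: [3.141, 0.004, 1.325]
force: [-2.3, -11.9, 4.8]
gripper_width: 0.0179
```

move_arm:
  commands: [0.2,1,0,0,1,0.5,2,0,0,1]

```text
time: 16.2
position: [0.5505, 0.0531, 0.0541]
orientation: [3.141, 0.004, 1.325]
force: [-3.0, -11.0, 5.5]
gripper_width: 0.0175
```

move_arm:
  commands: [0.2,1,0,0,1,0.5,2,0,0,1]

```text
time: 16.45
position: [0.5508, 0.0543, 0.0542]
orientation: [3.141, 0.006, 1.325]
force: [-4.6, -15.3, 5.5]
gripper_width: 0.0174
```

move_arm:
  commands: [0.2,1,0,0,1,0.5,2,0,0,1]

```text
time: 16.7
position: [0.5512, 0.0557, 0.0543]
orientation: [3.141, 0.007, 1.325]
force: [-3.8, -16.5, 7.0]
gripper_width: 0.0176
```

move_arm:
  commands: [0.2,1,0,0,1,0.5,2,0,0,1]

```text
time: 16.95
position: [0.5516, 0.0572, 0.0543]
orientation: [3.141, 0.008, 1.325]
force: [-4.3, -17.3, 6.8]
gripper_width: 0.0175
```

move_arm:
  commands: [0.2,1,0,0,1,0.4,1.5,0,0,1]

```text
time: 17.2
position: [0.5519, 0.0583, 0.0544]
orientation: [3.141, 0.009, 1.326]
force: [-5.6, -16.8, 7.2]
gripper_width: 0.0176
```

move_arm:
  commands: [0.15,0.6,0,0,1,0.25,1,0,0,1]

```text
time: 17.45
position: [0.552, 0.059, 0.0543]
orientation: [3.141, 0.009, 1.325]
force: [-4.8, -20.1, 7.5]
gripper_width: 0.0178
```

move_arm:
  commands: [0.12,0.5,0,0,1,0.12,0.5,0,0,1]

```text
time: 17.7
position: [0.5522, 0.0594, 0.0544]
orientation: [3.141, 0.009, 1.325]
force: [-6.1, -19.4, 7.6]
gripper_width: 0.0173
```

move_arm:
  commands: [0.12,0.5,0,0,1,0.12,0.5,0,0,1]

```text
time: 17.95
position: [0.5522, 0.0597, 0.0543]
orientation: [3.141, 0.01, 1.325]
force: [-5.3, -19.6, 7.7]
gripper_width: 0.0177
```

```bash
python3 - <<'E'
from h import *
for i in range(4):
    d=manip.get_image('side'); s=manip.state(); f=s['force']; print(s['time'],s['position'].round(5),(f@[.2436,.9699,0]).round(2),f.round(1))
E
```

```text
18.0 [0.55225 0.05972 0.05436] -19.8 [ -4.9 -19.2   6.8]
18.05 [0.55219 0.05973 0.05431] -20.19 [ -5.3 -19.5   7. ]
18.1 [0.55223 0.05975 0.05435] -20.13 [ -5.5 -19.4   7.5]
18.15 [0.5522  0.05973 0.05432] -19.36 [ -5.  -18.7   6.7]
```

move_arm:
  commands: [0.12,0.5,0,0,1,0.12,0.5,0,0,1]

```text
time: 18.4
position: [0.5523, 0.0601, 0.0543]
orientation: [3.142, 0.01, 1.326]
force: [-5.3, -20.5, 7.8]
gripper_width: 0.0175
```

```bash
python3 - <<'E'
from h import *
for i in range(3):
    d=manip.get_image('side'); s=manip.state(); f=s['force']; print(s['time'],s['position'].round(5),(f@[.2436,.9699,0]).round(2),f.round(1))
E
```

```text
18.45 [0.55229 0.06006 0.05435] -20.61 [ -5.2 -19.9   7.1]
18.5 [0.55228 0.06006 0.05434] -20.37 [ -4.7 -19.8   7.8]
18.55 [0.55229 0.06006 0.05434] -19.61 [ -5.  -19.    7.9]
```

move_arm:
  commands: [0.12,0.5,0,0,1,0.12,0.5,0,0,1]

```text
time: 18.8
position: [0.5523, 0.0601, 0.0544]
orientation: [3.142, 0.011, 1.326]
force: [-6.1, -20.5, 8.7]
gripper_width: 0.0178
```

move_arm:
  commands: [0.12,0.5,0,0,1,0.12,0.5,0,0,1]

```text
time: 19.05
position: [0.5523, 0.0601, 0.0545]
orientation: [-3.142, 0.012, 1.326]
force: [-6.2, -21.8, 8.3]
gripper_width: 0.0175
```

```bash
python3 - <<'E'
from h import *
for i in range(3):
    d=manip.get_image('side'); s=manip.state(); f=s['force']; print(s['time'],s['position'].round(5),(f@[.2436,.9699,0]).round(2),f.round(1))
E
```

```text
19.1 [0.55231 0.06015 0.05442] -23.1 [ -5.7 -22.4   8.4]
19.15 [0.55233 0.06015 0.05443] -23.11 [ -6.3 -22.2   8.1]
19.2 [0.55232 0.06014 0.05443] -24.65 [ -6.6 -23.8   8.1]
```

move_arm:
  commands: [0,0,0,0,0.4,0,0,0,0,0.4,0,0,0,0,0.4,0,0,0,0,0.4]

```text
time: 19.7
position: [0.5531, 0.0672, 0.0534]
orientation: [-3.141, -0.0, 1.325]
force: [0.3, 0.5, -0.4]
gripper_width: 0.0538
```

```bash
python3 - <<'E'
from press import *
s=manip.state(); print(s['time'],s['position'],s['orientation'],s['force'],s['gripper_width'])
d=wcam(); save(d,'w8')
E
```

```text
19.7 [0.55310667 0.06722179 0.05336488] [-3.14126714e+00 -3.87792369e-04  1.32549994e+00] [ 0.25783613  0.49883506 -0.40400895] 0.05384366392548026
```

View pics/w8.png

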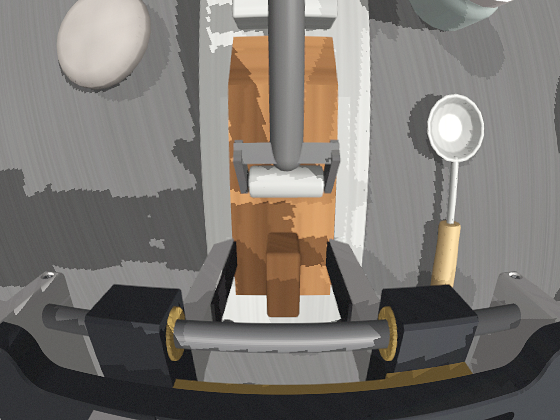

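move_arm:
  commands: [0,0,20,0,0.4,0,0,60,0,0.4,0,0,100,0,0.4,0,0,145,0,0.4,0,0,190,0,0.4]

```text
time: 20.38
position: [0.5529, 0.0668, 0.2448]
orientation: [-3.141, -0.0, 1.325]
force: [0.4, -0.6, -0.7]
gripper_width: 0.0562
```

move_arm:
  commands: [-20,-50,30,0,0.4,-40,-100,50,0,0.4,-40,-100,50,0,0.4]

```text
time: 20.75
position: [0.5136, -0.0361, 0.296]
orientation: [3.137, 0.0, 1.32]
force: [0.1, 0.1, 0.0]
gripper_width: 0.0566
```

```bash
python3 - <<'E'
from press import *
s=manip.state(); print(s['time'],s['position'])
d=wcam(); save(d,'w9')
np.savez('w9',img=d['img'],C2W=d['C2W'],fx=d['fx'],fy=d['fy'],cx=d['cx'],cy=d['cy'])
im=cv2.imread('pics/w9.png')[0:230,200:400]; cv2.imwrite('pics/w9c.png',cv2.resize(im,None,fx=3,fy=2.6,interpolation=cv2.INTER_CUBIC))
for n,(a,b,c,e) in dict(side=(190,350,170,330),scene=(150,270,250,430)).items():
    d=manip.get_image(n); save(d,n+'9'); cv2.imwrite(f'pics/{n}9c.png',cv2.resize(d['img'][a:b,c:e,::-1],None,fx=3.6,fy=3.6,interpolation=cv2.INTER_CUBIC))
E
```

```text
20.75 [ 0.51364635 -0.03614208  0.29603673]
```

View pics/w9c.png

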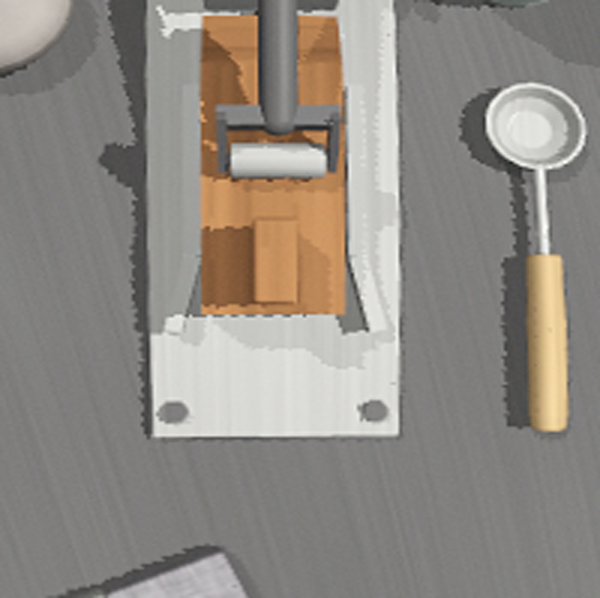

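View pics/side9c.png

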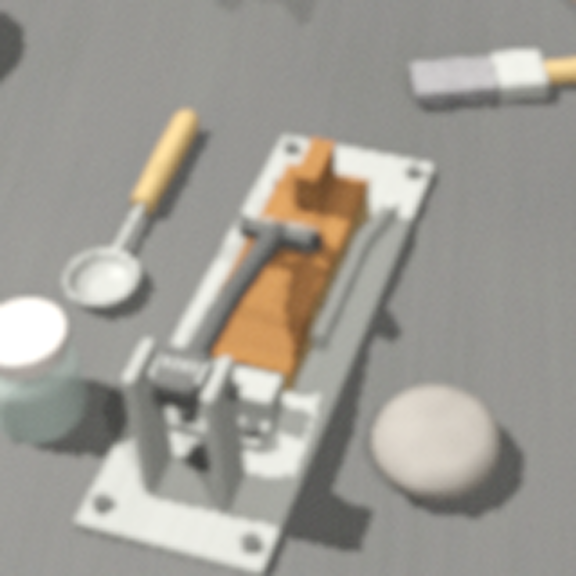

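View pics/scene9c.png

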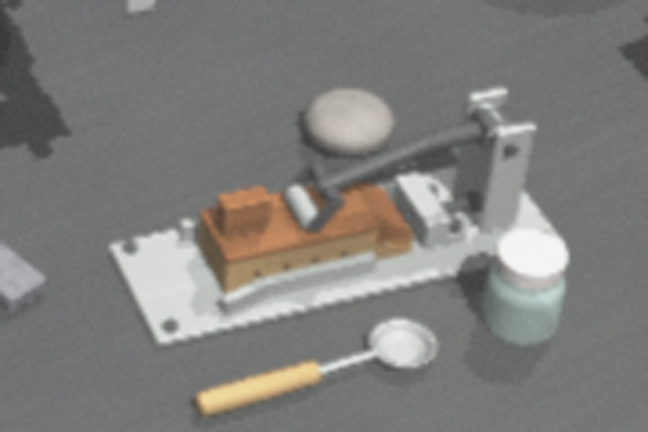

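```bash
python3 - <<'E'
from press import *
p=np.array([.5686,.1251,1.3248]);c,s=np.cos(p[2]),np.sin(p[2])
def L(w): dx,dy=w[0]-p[0],w[1]-p[1]; return np.round([c*dx+s*dy,-s*dx+c*dy],4)
d=load('w9')
print([L(wat_z(d,(x/3+200-.3,y/2.6-.3),z)).tolist() for x,y,z in[(202,313,.048),(344,315,.048),(255,300,.082),(297,303,.082),(152,437,.008),(398,436,.008)]])
manip.hand_in(); print(manip.state()['time'])
E
```

```text
[[-0.0919, 0.0309], [-0.093, -0.0305], [-0.0861, 0.0086], [-0.0875, -0.0081], [-0.1604, 0.0575], [-0.1604, -0.0617]]
the job is handed in; nothing more can be done
the job is handed in; nothing more can be done
```

The mould is in the press: nose against the stop with its buffer pushed in, arm bearing down on the lid, gripper clear. I handed the job in at about 21 s. I took the farthest of the three moulds, at scene pixel (207, 265).

**Setting down:** I lowered it with the nose at about x = -45 mm, not the -75 mm mouth point. The brush lay where the tail would have come down. The nose was still clear of the roller there.

**Pushing in:**

| Stage | Push |
|---|---|
| On the slope | about 20 N in the readings taken |
| On the flat lid, steady | about 12.3 N |
| Buffer first felt, nose near x = 66 mm | 12 to 16 N |
| Movement stopped after about 6.8 mm more | 23 to 24.6 N |

That is about 11 N against the stop on top of sliding. The last single reading, 24.65 N, puts it at about 12.4 N, slightly over the 12 N aim but under the 16 N limit.

**Last checks:**
- **Still in place:** after letting go, the wrist picture put the mould's tail at x = -92 to -93 mm. That matches -92 mm at the hardest push, so it had not sprung back.
- **Lie of the mould:** it looked flat and central in the channel, with the roller on the lid.
- **Other things:** the spoon, jar, stone and brush look undisturbed. I did not recheck the beaker or the other two moulds after letting go, but the arm did not go near them.
- **Not checked:** the buffer itself is hidden under the arm. That it is pushed in rests on the force, the distance travelled and the unchanged tail position.

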